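# Lock the lamp controller's service cover with its quarter-turn cam stud

## Robot

A 6-joint arm with a two-finger parallel gripper is mounted at the origin on the work surface. World frame = base frame: x ahead of the robot, y to its left, z up, the work surface at z = 0. Lengths are in m, angles in rad, forces in N, time in s.
With the tool pointing down it reaches from about 0.375 to 0.925 m from the base axis. Payload 5.7 kg.
Tool frame: the origin (TCP) lies midway between the tips of the shut fingers; the grasp point (between the pads) lies 19 mm behind it; z points along the fingers, x is the direction in which the jaws open and shut, and the axes are right-handed (so a half turn about z gives the same grasp; the last joint's range is limited). The gripper opens to 85 mm and grips with 20 to 120 N. Pads are 22 mm wide; open, the fingers measure 114 mm over their backs; the gripper's body (76 mm by 85 mm) begins 54 mm behind the grasp point. The pads swing forward as they close: fully open they stand 13 mm farther back than shut.
Start: joints at [1.013, 0.359, 1.51, -0, 1.272, -0.115], TCP at [0.257, 0.542, 0.231] pointing down, gripper open.
Joint ranges: [-2.97, 2.97], [-1.01, 2.36], [0.21, 2.38], [-0.96, 4.11], [0.2, 2.71], [-2.98, 2.98]. Speed limits (rad/s): [2.39, 2.39, 3.14, 3.14, 3.14, 3.14].

## Interface

Orientations are given as a unit quaternion [w, x, y, z].
In Python, from rig import telemetry, eyes, ticket gives the robot as it stands. The module is installed in compiled form; this text tells all that it offers.
- The arm moves only by the shell command python3 -m pendant 'ROWS' [FORCE]. ROWS is JSON, a list of rows, each a list of 7 numbers: the finger opening in mm, from 0 to 85.4, then the shift along the world's x, y, z in mm, then the turn, a rotation vector about the world's x, y, z in degrees. In form: [[fingers, tx, ty, tz, wx, wy, wz], ...]. A call has 1 to 8 rows; each row shifts and turns the commanded pose from where the row before left it; what a row does not reach is not made up. A row lasts 1/12 s, in which the tool goes at most 41.7 mm and 7.16 degrees, less where a joint would pass 70% of its speed; a pose out of reach is approached as far as the arm can. A call with a gripper value outside its range is refused whole. The fingers move at their own pace and stop on an object; FORCE is the grip in N (left out, the last holds). Time passes only in rows, so rows that do not move let the fingers close. It gives the time, the measured TCP pose, the force and the opening at its end, in the units of the state.
- telemetry.state(): the state, without advancing time (a new reading comes with each control period).
- eyes.read_camera(name): name is "scene" or "top" or "wrist"; returns a dict with "color" (420x560x3 uint8, red, green, blue), "fx", "fy", "cx", "cy" (pixels), "position" and "attitude" of the camera in the world. Camera axes: x right, y down, z forward; pixel columns grow to the right and rows downward; lengths in m; the calibration is good to about 2 mm. A picture is of the moment at which its call begins. There is no depth.
- ticket.job_done(): hands the job in, once; it reports no verdict.
Trained networks look in a picture, given as the dict that the camera call returned (one of the last four; its "shot" number tells which), for a name from the list of things; names that differ only in an ending like _2 or _b are one class to them, and where a whole thing is asked for, a point or a joint stands for the part that bears it (a point fixed in the world has none). Each returns a list of dicts, best first, with "score" (0 to 1); they miss things now and then, are a little off and sometimes report something else, mostly with a low value. They report only what shows in the picture. A call takes as long as a camera call.
- eyes.boxes_of(picture, query): "box" ([left, top, right, bottom] as shares, 0 to 1, of the picture: columns of its width, rows of its height, round what is visible of it).
- eyes.regions_of(picture, query): "mask" (420x560 bool, what is visible of it) and "box" ([left, top, right, bottom] as shares, 0 to 1, of the picture: columns of its width, rows of its height, round what is visible of it).
The state is a dict: "time_s": time; "joint_pos": joint angles; "joint_velocities": joint speeds; "joint_torque": joint torques, N m; "position": TCP position; "orientation": TCP orientation; "ft_force": force on the tool from outside, world axes, zero at the start; "ft_torque": the same for the moment, N m; "width": finger opening in m.
Only numpy, scipy, OpenCV 4.12 (cv2) and the standard library are available. Lean on these libraries where they do the work, as an engineer would, in place of code of your own. Each camera call takes 0.05 s, during which the arm holds its last target. There are 200 camera calls.

## Task

Shut the hinged cover of the microscope lamp controller, set the orange cam stud's bar in line with the two black dots, push the stud all the way in against its stop, by feel and without forcing it, and turn it a quarter turn clockwise to the red dots so that it stays in and locks the cover. Let go of it and leave the other things on the bench and on the case where they are.

Things in the scene. Friction and masses are not known exactly. Their poses are not given: they have to be found in the camera images.
- case: Microscope lamp controller, grey box 270 x 170 x 80 mm fixed to the bench. Origin on the bench, 100 mm inside its near face, midway across; x runs from the near face to the fixed cream deck (x = 102 to 168 mm, 85 mm high) at the far end, y left, z up. A hinged cover (x = -98 to 98 mm) closes the bay before the deck; shut, its top is flat, 85 mm over the bench.
- cover (a joint): Angle of the hinged cover in rad: 0 shut, grows as its right (-y) edge rises. Cream plate 196 x 163 x 5 mm; the hinge line is parallel to the case's x axis at y = +80 mm, z = 80 mm of the case. A stiff hinge: it stays where it is left and takes about 2 to 6 N on the pad to close.
- push_pad (a point): Centre of the black rubber pad (50 x 40 mm) on the cover's top face, a good place to press it shut: 90 mm from the hinge line, 55 mm on the deck side of the case's origin, so 95 mm along x from the cam stud's axis. Moves with the cover.
- cam_turn (a joint): Turn of the cam stud in rad, growing clockwise seen from above. 0: its orange bar lies along the case's x axis, at the two black dots on the cover, and the cam wings below line up with the socket's slot (they pass within 0.15 rad either way). pi/2: the bar points at the two red dots, locked. Stops at -0.15 and 1.62. Takes about 0.03 N m.
- cam_push (a joint): How far the cam stud is pushed in from its sprung-out rest, in m, normal to the cover (at most 0.0195). Its spring gives 4 N at 0 and 0.3 N more per mm. With the cover shut it must go in 7 to 17 mm, up to its stop, a depth that differs each time and must be felt (see socket). A push of 11 to 16 N in all is right. Turned and let go, it backs out 1 to 3 mm and stays in by 5.5 to 16 mm.
- cam_head (a point): Centre of the top of the cam stud's orange bar, on its axis; x runs along the bar, z out of the cover. Bar 36 x 12 x 20 mm tall, on a black disc 48 mm across, 6 mm thick, that fingertips can press on. With the stud out, the bar's top is 46 mm and the disc's top 26 mm above the cover's top face. Cover shut, the axis is at x = -40 mm, y = -15 mm of the case.
- socket: Receiver of the stud inside the case, under its axis, hidden when the cover is shut; origin on the bench. The stud's wings (20 mm) meet its slotted brass plate 0.5 to 10.5 mm in and, lined up, pass it; 5.5 mm further they can turn under it, 6.5 mm further the tip meets a rubber stop of 8 N/mm. The plate and stop bear no more than 15 N, nor a twist before the wings are through.
- loupe: small steel ten-power loupe, 30 mm across and 26 mm tall, standing on the fixed cream deck at the far end of the case; a bystander
- screwdriver: screwdriver lying on the bench close along the right (-y) side of the case; a bystander
- tweezers: steel tweezers, 120 mm long, lying on the bench to the left; a bystander
- oil_jar: small jar, 40 mm across and 60 mm tall, on the bench to the left; a bystander
- brush: brush lying on the bench to the right; a bystander
- gem_tray: black divided tray, 130 x 170 x 25 mm, on the bench to the right; a bystander
- ring_stand: wooden ring cone, 64 mm across and 88 mm tall, on the bench to the left; a bystander

How it is judged:
By the outcome, as a careful person would: the job done as asked, in the order asked, and still so for the second after the job is handed in, with the robot touching nothing.
It also fails if it takes over 51 s, if anything falls off the work surface, if the arm or the gripper's body presses on something with over 40 N, if the wrist force passes 120 N, or if a joint passes its speed limit or range.

## Working session

There is one attempt and no reset: what is moved stays moved. The work goes in short steps, Python scripts to look and compute and a shell command to move; the robot and the scene stay as the last step left them, time stands still between calls to the robot, and variables do not carry over. Pictures are saved under pics/ and viewed, about 8 in all and at most 12, crops included, and the job is handed in when it is done.

```bash
mkdir -p pics; python3 - <<'E'
from rig import telemetry, eyes
import cv2
print(telemetry.state())
for n in ["scene","top"]:
    p=eyes.read_camera(n)
    print(n,p["fx"],p["fy"],p["cx"],p["cy"],p["position"],p["attitude"],p["shot"])
    cv2.imwrite(f"pics/{n}0.png",p["color"][:,:,::-1])
    for q in ["case","cover","push_pad","cam_head","loupe","screwdriver"]:
        print(q,[( [round(v*s) for v,s in zip(d["box"],(560,420)*2)],round(d["score"],2)) for d in eyes.boxes_of(p,q)[:2]])
E
```

```text
{'time_s': 0.0, 'joint_pos': array([ 1.01286110e+00,  3.59503144e-01,  1.51146143e+00,  6.03092509e-06,
        1.27250064e+00, -1.15129604e-01]), 'joint_velocities': array([ 0.00090776,  0.00106105, -0.00194291, -0.00198535,  0.00192313,
       -0.00108983]), 'joint_torque': array([ 1.91592299e-03, -5.27624881e+01, -2.78625369e+01, -5.69971053e-05,
        1.30667715e-02,  3.22277424e-05]), 'position': array([0.2567356 , 0.54152719, 0.23044367]), 'orientation': array([ 4.03696170e-04,  8.45126184e-01,  5.34566044e-01, -8.44780696e-04]), 'ft_force': array([-0.34991296,  0.22655013, -0.0194462 ]), 'ft_torque': array([ 0.00368001, -0.01323749,  0.02435162]), 'width': 0.08585163481870527}
scene 387.53705078531203 387.53705078531203 283.51209393123213 207.47037477976164 [1.04520762 0.44254294 0.68826431] [-0.17267853  0.38977341  0.81926685 -0.38348486] 1
case [([206, 183, 351, 344], 0.79), ([232, 263, 248, 281], 0.16)]
cover [([238, 186, 347, 289], 0.69), ([380, 356, 415, 402], 0.47)]
push_pad [([237, 181, 349, 292], 0.57)]
cam_head [([292, 200, 318, 225], 0.63), ([101, 182, 176, 237], 0.3)]
loupe [([235, 263, 247, 280], 0.62)]
screwdriver []
top 492.1476813544306 492.1476813544306 282.2880800711518 214.1092929452589 [0.37411359 0.01240989 1.27283782] [-0.05129202  0.71535339 -0.693626    0.06724302] 2
case [([207, 145, 285, 257], 0.74)]
cover [([215, 167, 277, 251], 0.77)]
push_pad [([212, 166, 271, 251], 0.9), ([233, 211, 249, 233], 0.54)]
cam_head []
loupe [([249, 148, 265, 163], 0.41)]
screwdriver [([233, 212, 249, 234], 0.62), ([118, 167, 144, 190], 0.24)]
```

```bash
cd pics; python3 - <<'E'
import cv2
a=cv2.imread("scene0.png")[150:370,170:430];b=cv2.imread("top0.png")[120:290,160:350]
cv2.imwrite("s0c.png",cv2.resize(a,None,fx=2.7,fy=2.7,interpolation=cv2.INTER_CUBIC))
cv2.imwrite("t0c.png",cv2.resize(b,None,fx=3.5,fy=3.5,interpolation=cv2.INTER_CUBIC))
E
```

```text
(no output)
```

View pics/s0c.png

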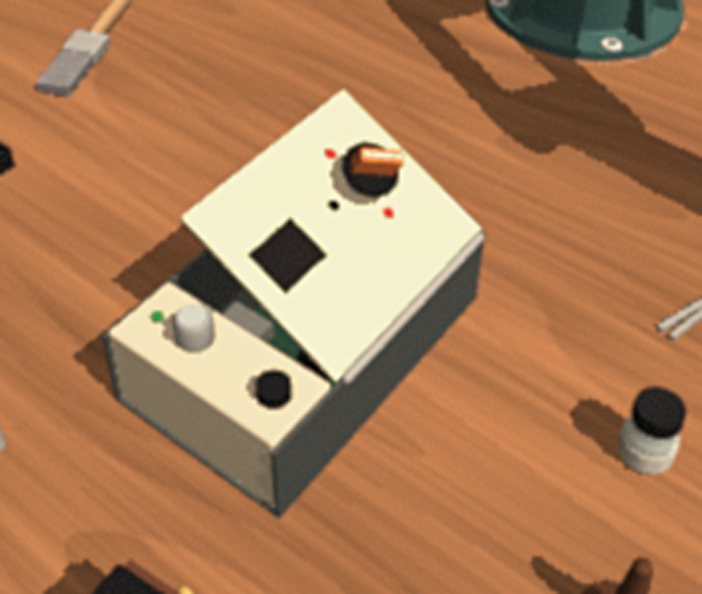

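View pics/t0c.png

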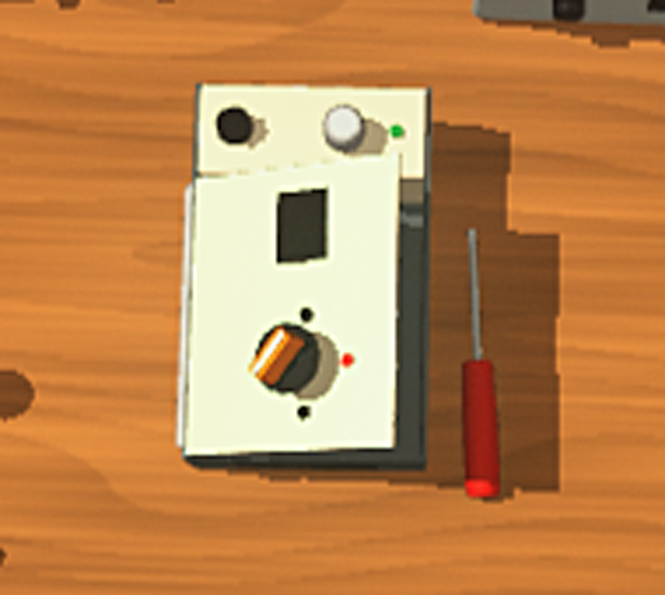

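Scene crop: the cover is open about 30°, with its pad at (288,255), the stud at (372,168) and the loupe (steel) and a black knob on the deck. Top crop: pad at (302,226), black dots at (306,314) and (303,411), bar turned off-line, screwdriver to the right of the case. Next I fit the case pose and cover angle.

```bash
cat > h.py <<'E'
import numpy as np
from scipy.spatial.transform import Rotation as R
def rot(q): return R.from_quat(np.roll(q,-1))
def proj(c,P):
    p=rot(c["attitude"]).inv().apply(np.atleast_2d(P)-c["position"])
    return np.c_[c["fx"]*p[:,0]/p[:,2]+c["cx"],c["fy"]*p[:,1]/p[:,2]+c["cy"]]
def case(P,v): return R.from_euler("z",v[2]).apply(np.atleast_2d(P))+[v[0],v[1],0]
def cov(x,d,h,th): # along x, distance from hinge, height over plate bottom
    return [x,0.08-d*np.cos(th)+h*np.sin(th),0.08+d*np.sin(th)+h*np.cos(th)]
E
python3 - <<'E'
import numpy as np
from h import *
from rig import eyes
from scipy.optimize import least_squares
S=eyes.read_camera("scene");T=eyes.read_camera("top")
ts=lambda u,v:(170+u/2.7,150+v/2.7)
tt=lambda u,v:(160+u/3.5,120+v/3.5)
def pts(v):
    th=v[3];c=lambda x,d,h=.005:cov(x,d,h,th)
    t=[c(.055,.09),c(-.04,.095),c(-.098,.163),c(.098,.163),[-.1,-.085,.08],[.168,-.085,.085],[.168,.085,.085]]
    s=[c(.055,.09),c(-.098,.163),c(.098,.163),c(-.098,0),[.168,-.085,.085],[.168,.085,.085],[.17,.085,0]]
    return case(t,v),case(s,v)
ot=np.array([tt(*p) for p in [(302,226),(304.5,362.5),(395,448),(398,153),(425,468),(430,88),(198,84)]])
os_=np.array([ts(*p) for p in [(288,255),(343,90),(182,216),(483,233),(107,335),(274,446),(278,515)]])
f=lambda v:np.r_[(proj(T,pts(v)[0])-ot),(proj(S,pts(v)[1])-os_)].ravel()
r=least_squares(f,[.45,0,0,.5],loss="soft_l1");v=r.x
print(v,np.degrees(v[2:]));print(f(v).reshape(-1,2).round(1))
np.save("v.npy",v)
for th in (v[3],0):
    print("pad",case(cov(.055,.09,.005,th),v),"head",case(cov(-.04,.095,.051,th),v),"loupe?")
E
```

```text
[0.58200498 0.0729126  0.00908268 0.4887174 ] [ 0.52039901 28.00144465]
[[ 0.3  0.1]
 [ 0.2  0.5]
 [-0.6 -0.1]
 [ 0.5  0.3]
 [ 0.3 -1.5]
 [ 1.   0.2]
 [-0.6 -0.5]
 [ 0.1  0. ]
 [ 0.6 -0.2]
 [-0.1  0.1]
 [ 0.1 -1.6]
 [-1.3 -2.9]
 [ 0.8  0.8]
 [ 0.2  1.4]]
pad [[0.63697652 0.07629527 0.12666912]] head [[0.54182438 0.09261376 0.16963164]] loupe?
pad [[0.63709353 0.06341255 0.085     ]] head [[0.54214287 0.05754992 0.131     ]] loupe?
```

```bash
python3 -m pendant '[[0,25,-31,-2,0,0,0],[0,25,-31,-2,0,0,0],[0,25,-31,-2,0,0,0],[0,25,-31,-2,0,0,0],[0,25,-31,-2,0,0,0],[0,25,-31,-2,0,0,0],[0,25,-31,-2,0,0,0],[0,25,-31,-2,0,0,0]]' 40 && python3 -m pendant '[[0,26,-31,-2,0,0,0],[0,26,-31,-2,0,0,0],[0,26,-31,-2,0,0,0],[0,26,-31,-2,0,0,0],[0,26,-31,-2,0,0,0],[0,26,-31,-2,0,0,0],[0,24,-31,-2,0,0,0],[0,0,0,0,0,0,0]]'
```

```text
time_s: 1.47
position: [0.458, 0.2925, 0.2154]
orientation: [0.0, 0.845, 0.535, 0.0]
ft_force: [0.2, 0.0, 0.2]
width: -0.0003
time_s: 2.13
position: [0.642, 0.0709, 0.201]
orientation: [0.002, 0.846, 0.533, 0.001]
ft_force: [1.5, 0.5, -0.2]
width: -0.0004
```

```bash
python3 -m pendant '[[0,0,0,0,0,0,0],[0,0,0,-16,0,0,0],[0,0,0,-16,0,0,0],[0,0,0,-16,0,0,0],[0,0,0,-14,0,0,0],[0,0,0,-4,0,0,0],[0,0,0,0,0,0,0]]'
```

```text
time_s: 2.72
position: [0.6352, 0.0782, 0.1341]
orientation: [-0.001, 0.845, 0.535, -0.001]
ft_force: [0.5, -0.7, 0.3]
width: 0.0001
```

```bash
python3 - <<'E'
from rig import eyes
import cv2
p=eyes.read_camera("scene")
cv2.imwrite("pics/s1.png",cv2.resize(p["color"][120:340,190:410,::-1],None,fx=2.7,fy=2.7,interpolation=cv2.INTER_CUBIC))
E
```

```text
(no output)
```

View pics/s1.png

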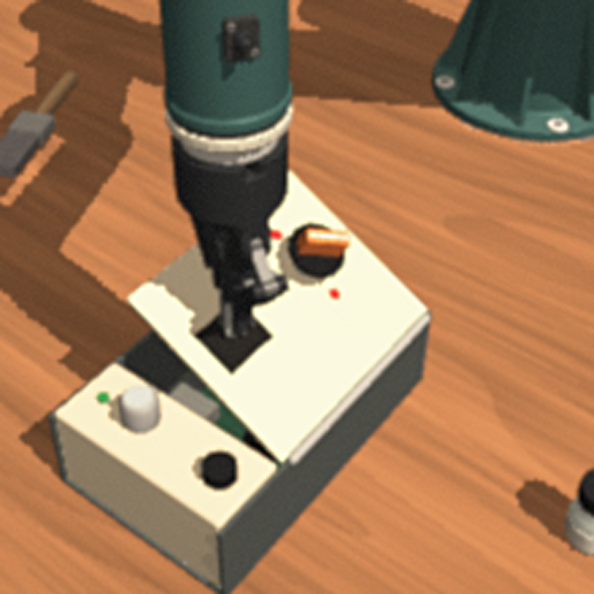

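The picture shows the closed tips at the pad (235,330), well clear of the stud. I press along the arc.

```bash
python3 -m pendant '[[0,0,0,-6,0,0,0],[0,0,-2,-5,0,0,0],[0,0,-2,-5,0,0,0],[0,0,-2,-5,0,0,0],[0,0,-2,-5,0,0,0],[0,0,-2,-5,0,0,0],[0,0,-1,-5,0,0,0],[0,0,-1,-4,0,0,0]]' && python3 -m pendant '[[0,0,0,-3,0,0,0],[0,0,0,-2,0,0,0],[0,0,0,-1,0,0,0],[0,0,0,0,0,0,0]]'
```

```text
time_s: 3.43
position: [0.6369, 0.0649, 0.0945]
orientation: [-0.0, 0.845, 0.534, -0.0]
ft_force: [1.1, 1.8, 1.5]
width: -0.0002
time_s: 3.77
position: [0.6364, 0.0651, 0.0888]
orientation: [-0.0, 0.845, 0.535, -0.001]
ft_force: [-0.6, 0.8, 0.7]
width: -0.0002
```

```bash
python3 -m pendant '[[0,0,0,-1,0,0,0],[0,0,0,-1,0,0,0],[0,0,0,-1,0,0,0],[0,0,0,0,0,0,0]]'
```

```text
time_s: 4.1
position: [0.6367, 0.0651, 0.0861]
orientation: [-0.0, 0.845, 0.535, -0.0]
ft_force: [-1.5, 0.7, 0.6]
width: -0.0001
```

```bash
python3 -m pendant '[[0,0,0,-1,0,0,0],[0,0,0,0,0,0,0]]'
```

```text
time_s: 4.27
position: [0.6369, 0.0652, 0.0851]
orientation: [-0.0, 0.845, 0.535, -0.0]
ft_force: [0.7, 0.8, 0.9]
width: -0.0001
```

```bash
python3 -m pendant '[[0,0,0,-1,0,0,0],[0,0,0,-0.5,0,0,0],[0,0,0,0,0,0,0]]'; python3 - <<'E'
from rig import eyes
import cv2
p=eyes.read_camera("scene")
cv2.imwrite("pics/s2.png",cv2.resize(p["color"][120:340,190:410,::-1],None,fx=2.7,fy=2.7,interpolation=cv2.INTER_CUBIC))
E
```

```text
time_s: 4.52
position: [0.637, 0.0652, 0.085]
orientation: [0.0, 0.845, 0.535, 0.0]
ft_force: [-3.7, -0.7, 10.8]
width: -0.0003
```

View pics/s2.png

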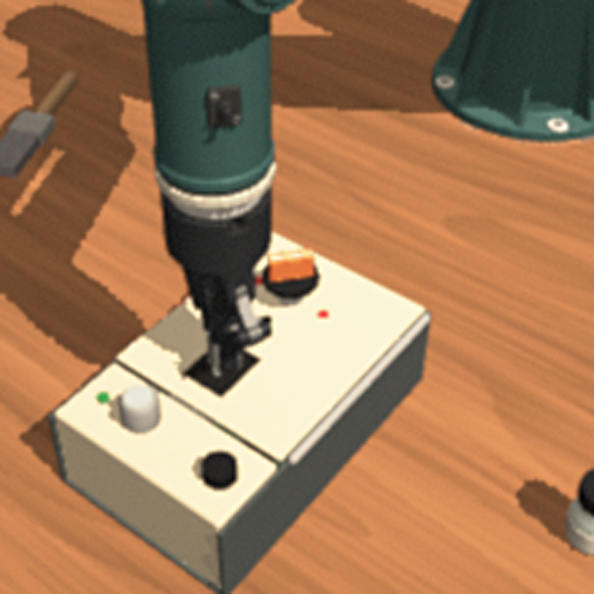

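The cover lies flat on the case, with 10.8 N and z = 85 mm agreeing. I lift off and move over the stud.

```bash
python3 -m pendant '[[0,0,0,20,0,0,0],[0,0,0,38,0,0,0],[60,0,0,38,0,0,0],[60,-30,-2,20,0,0,0],[60,-35,-3,0,0,0,0],[60,-30,-3,0,0,0,0],[60,0,0,0,0,0,0],[60,0,0,0,0,0,0]]'; python3 - <<'E'
from rig import eyes,telemetry
from h import *
import cv2
v=np.load("v.npy")
print(telemetry.state()["position"])
for n in ("top","wrist"):
    p=eyes.read_camera(n);im=p["color"][:,:,::-1].copy()
    print(n,p["position"],p["attitude"])
    print(proj(p,case([[-.04,-.015,.131],[-.02,-.015,.131],[-.04,-.015,.085],[.055,-.01,.085]],v)).round(1).tolist())
    print(eyes.boxes_of(p,"cam_head")[:1])
    if n=="top": im=cv2.resize(im[140:270,190:310],None,fx=4,fy=4,interpolation=cv2.INTER_CUBIC)
    cv2.imwrite(f"pics/{n}3.png",im)
a=cv2.imread("pics/top3.png");b=cv2.imread("pics/wrist3.png");b=cv2.resize(b,(320,240))
c=cv2.imread("pics/wrist3.png");
E
```

```text
time_s: 5.23
position: [0.5405, 0.0572, 0.1999]
orientation: [-0.0, 0.845, 0.535, -0.0]
ft_force: [0.7, 0.2, 0.7]
width: 0.0599
[0.54045498 0.05724175 0.19991392]
top [0.37411359 0.01240989 1.27283782] [-0.05129202  0.71535339 -0.693626    0.06724302]
[[252.9, 224.0], [253.1, 215.6], [253.5, 226.8], [252.6, 188.6]]
[{'box': [0.433, 0.5329, 0.4705, 0.5707], 'score': 0.4}]
wrist [0.47425797 0.08999563 0.34441218] [0.12902481 0.83527739 0.52819504 0.08169631]
[[275.0, 225.5], [288.5, 251.9], [275.0, 205.2], [331.1, 302.6]]
[{'box': [0.4318, 0.4338, 0.5564, 0.6055], 'score': 0.58}]
```

View pics/wrist3.png

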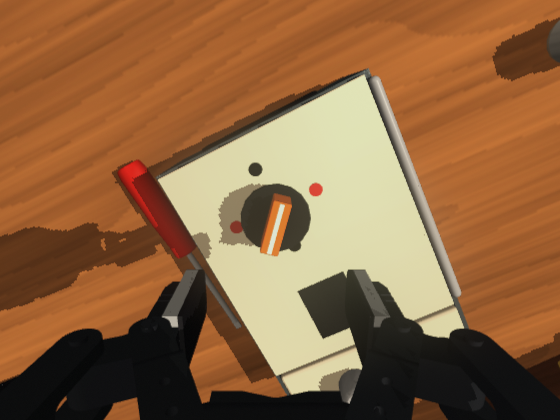

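Wrist view: the bar's white stripe runs from (282,204) to (268,253), centred on about (275.5,228), matching the prediction (275,225.5). The pad and dots also agree. Next I compute the bar angle.

```bash
python3 - <<'E'
from rig import eyes
from h import *
import cv2
v=np.load("v.npy")
p=eyes.read_camera("wrist")
K=rot(p["attitude"])
def back(u,w,z):
    d=K.apply([(u-p["cx"])/p["fx"],(w-p["cy"])/p["fy"],1]);return p["position"]+d*(z-p["position"][2])/d[2]
c=p["color"].astype(int);m=((c[:,:,0]>150)&(c.min(2)>130)).astype(np.uint8)
m[:, :265]=0;m[:,290:]=0;m[:200]=0;m[256:]=0
n,l,st,ce=cv2.connectedComponentsWithStats(m)
for i in range(1,n):
    if st[i,4]>20:
        ys,xs=np.where(l==i);q=np.array([back(x,y,.131) for x,y in zip(xs,ys)])[:,:2]
        w,V=np.linalg.eigh(np.cov(q.T));d=V[:,1];print(st[i],q.mean(0),np.degrees(np.arctan(d[1]/d[0])),np.sqrt(w*12))
for pt,z in [((255.5,169.5),.085),((295,246),.085),((316,189),.085),((236,227),.085)]: print(back(*pt,z).round(4))
for pt in [(286,196),(273,196),(277,256),(261,253)]: print(back(*pt,.131).round(4))
E
```

```text
[265 204  20  52 261] [0.54494646 0.05623127] -39.96894769482099 [0.00310455 0.03633648]
[278 249  12   7  69] [0.56151189 0.05505631] 77.30969869728706 [0.00425617 0.0074373 ]
[0.5119 0.0563 0.085 ]
[0.5789 0.0574 0.085 ]
[0.5441 0.0903 0.085 ]
[0.5453 0.0231 0.085 ]
[0.528  0.0719 0.131 ]
[0.5245 0.0647 0.131 ]
[0.5618 0.0498 0.131 ]
[0.5554 0.0414 0.131 ]
```

```bash
python3 -m pendant '[[45,3.5,0,-10,0,0,-5],[45,0,0,-20,0,0,-5],[45,0,0,-20,0,0,-4.7],[45,0,0,-15,0,0,0],[45,0,0,-10,0,0,0],[45,0,0,-8,0,0,0],[45,0,0,-3,0,0,0],[45,0,0,0,0,0,0]]' 30; python3 - <<'E'
from rig import eyes
import cv2
p=eyes.read_camera("wrist");cv2.imwrite("pics/w4.png",p["color"][:,:,::-1])
E
```

```text
time_s: 6.15
position: [0.5456, 0.0571, 0.1132]
orientation: [-0.0, 0.907, 0.422, -0.0]
ft_force: [-0.5, 0.3, -0.4]
width: 0.045
```

View pics/w4.png

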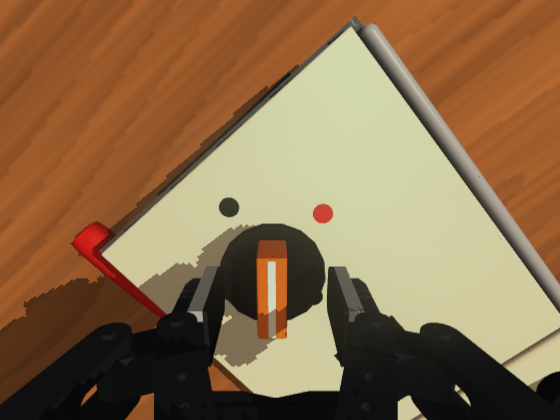

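The bar (272,290) stands upright in the image, centred between the pads (≈212 and ≈338). I close on it.

```bash
python3 -m pendant '[[0,0,0,0,0,0,0],[0,0,0,0,0,0,0],[0,0,0,0,0,0,0],[0,0,0,0,0,0,0],[0,0,0,0,0,0,0],[0,0,0,0,0,0,0]]' 30
```

```text
time_s: 6.7
position: [0.5453, 0.0562, 0.1144]
orientation: [0.001, 0.906, 0.422, -0.0]
ft_force: [-2.0, -4.9, 4.1]
width: 0.0114
```

```bash
python3 -m pendant '[[0,-0.5,-0.8,0.7,0,0,0],[0,0,0,0,0,0,6.75],[0,0,0,0,0,0,6.75],[0,0,0,0,0,0,6.75],[0,0,0,0,0,0,6.75],[0,0,0,0,0,0,6.75],[0,0,0,0,0,0,6.75],[0,0,0,0,0,0,0]]'; python3 - <<'E'
from rig import eyes,telemetry
import cv2
p=eyes.read_camera("wrist");cv2.imwrite("pics/w5.png",p["color"][:,:,::-1])
s=telemetry.state();print(s["ft_force"],s["ft_torque"],s["position"])
E
```

```text
time_s: 7.37
position: [0.5455, 0.0573, 0.1149]
orientation: [-0.0, 0.703, 0.711, 0.001]
ft_force: [0.4, 3.4, 1.0]
width: 0.0111
[0.10020324 3.14957308 0.87836311] [ 0.94784155 -0.05644022  0.01927317] [0.54553444 0.05723893 0.11486931]
```

View pics/w5.png

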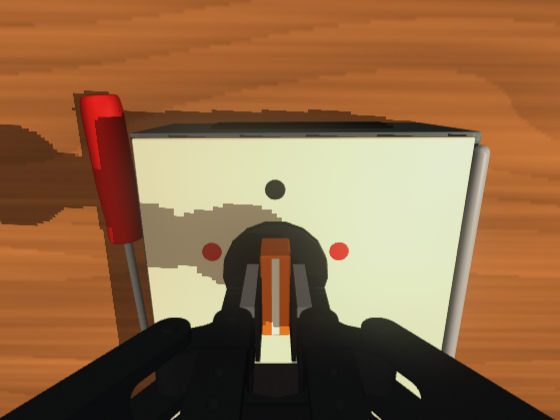

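The bar points straight at the black dot (275,189), with the red dots to either side. I push down, reading the force.

```bash
python3 -m pendant '[[0,0,0.4,-1,0,0,0],[0,0,0,-1,0,0,0],[0,0,0,0,0,0,0]]' | grep -E "pos|force"; python3 -m pendant '[[0,0,0,-1,0,0,0],[0,0,0,-1,0,0,0],[0,0,0,0,0,0,0]]'| grep -E "pos|force"
```

```text
position: [0.5456, 0.0572, 0.1127]
ft_force: [-0.2, 5.1, 4.0]
position: [0.5455, 0.0572, 0.1106]
ft_force: [0.6, 6.1, 4.7]
```

```bash
python3 -m pendant '[[0,0,0.8,0,0,0,0],[0,0,0,0,0,0,0]]' | grep -E "pos|force"; python3 -m pendant '[[0,0,0,-1,0,0,0],[0,0,0,0,0,0,0]]'| grep -E "pos|force"; python3 -m pendant '[[0,0,0,-1,0,0,0],[0,0,0,0,0,0,0]]'| grep -E "pos|force"
```

```text
position: [0.5456, 0.0573, 0.1107]
ft_force: [0.5, 2.5, 4.9]
position: [0.5455, 0.0573, 0.1096]
ft_force: [0.9, 2.3, 4.3]
position: [0.5455, 0.0573, 0.1086]
ft_force: [1.2, 2.1, 5.0]
```

```bash
python3 -m pendant '[[0,0,0.4,-1,0,0,0],[0,0,0,0,0,0,0],[0,0,0,0,0,0,0]]'| grep -E "pos|force"
```

```text
position: [0.5455, 0.0574, 0.1076]
ft_force: [0.3, 0.6, 5.8]
```

```bash
python3 -m pendant '[[0,0,0,-1,0,0,0],[0,0,0,0,0,0,0],[0,0,0,0,0,0,0]]'| grep -E "pos|force"
```

```text
position: [0.5455, 0.0574, 0.1067]
ft_force: [0.2, 0.4, 5.3]
```

```bash
python3 -m pendant '[[0,0,0,-1,0,0,0],[0,0,0,0,0,0,0],[0,0,0,0,0,0,0]]'| grep -E "pos|force"
```

```text
position: [0.5455, 0.0574, 0.1057]
ft_force: [0.6, 1.4, 6.0]
```

```bash
python3 -m pendant '[[0,0,0,-1,0,0,0],[0,0,0,0,0,0,0],[0,0,0,0,0,0,0]]'| grep -E "pos|force"
```

```text
position: [0.5455, 0.0574, 0.1048]
ft_force: [-0.1, 1.7, 5.9]
```

```bash
python3 -m pendant '[[0,0,0,-1,0,0,0],[0,0,0,0,0,0,0],[0,0,0,0,0,0,0]]'| grep -E "pos|force"
```

```text
position: [0.5455, 0.0574, 0.1038]
ft_force: [0.4, 0.5, 7.1]
```

```bash
python3 -m pendant '[[0,0,0,-1,0,0,0],[0,0,0,0,0,0,0],[0,0,0,0,0,0,0]]'| grep -E "pos|force"
```

```text
position: [0.5455, 0.0574, 0.1028]
ft_force: [-0.4, 1.4, 6.9]
```

```bash
python3 -m pendant '[[0,0,0,-1,0,0,0],[0,0,0,0,0,0,0],[0,0,0,0,0,0,0]]'| grep -E "pos|force"
```

```text
position: [0.5455, 0.0574, 0.1018]
ft_force: [0.2, 0.3, 7.4]
```

```bash
python3 -m pendant '[[0,0,0,-1,0,0,0],[0,0,0,0,0,0,0],[0,0,0,0,0,0,0]]'| grep -E "pos|force"
```

```text
position: [0.5455, 0.0574, 0.1009]
ft_force: [0.9, 0.7, 7.9]
```

```bash
python3 -m pendant '[[0,0,0,-1,0,0,0],[0,0,0,0,0,0,0],[0,0,0,0,0,0,0]]'| grep -E "pos|force"
```

```text
position: [0.5455, 0.0574, 0.0999]
ft_force: [0.9, 1.0, 7.7]
```

```bash
python3 -m pendant '[[0,0,0,-1,0,0,0],[0,0,0,0,0,0,0],[0,0,0,0,0,0,0]]'| grep -E "pos|force"
```

```text
position: [0.5455, 0.0574, 0.0989]
ft_force: [-0.3, -0.3, 6.8]
```

```bash
python3 -m pendant '[[0,0,0,-0.7,0,0,0],[0,0,0,0,0,0,0],[0,0,0,0,0,0,0]]'| grep -E "pos|force"
```

```text
position: [0.5455, 0.0574, 0.0983]
ft_force: [-0.0, 0.4, 8.3]
```

```bash
python3 -m pendant '[[0,0,0,-0.7,0,0,0],[0,0,0,0,0,0,0],[0,0,0,0,0,0,0]]'| grep -E "pos|force"
```

```text
position: [0.5456, 0.0574, 0.0979]
ft_force: [-0.8, 1.7, 10.5]
```

```bash
python3 -m pendant '[[0,0,0,-0.7,0,0,0],[0,0,0,0,0,0,0],[0,0,0,0,0,0,0]]'| grep -E "pos|force"; python3 - <<'E'
from rig import eyes,telemetry
import cv2
p=eyes.read_camera("wrist");cv2.imwrite("pics/w6.png",p["color"][:,:,::-1])
print([telemetry.state()["ft_force"][2] for _ in range(2)])
E
```

```text
position: [0.5456, 0.0574, 0.0975]
ft_force: [-1.2, 0.9, 13.6]
[np.float64(13.740585572669103), np.float64(13.740585572669103)]
```

View pics/w6.png

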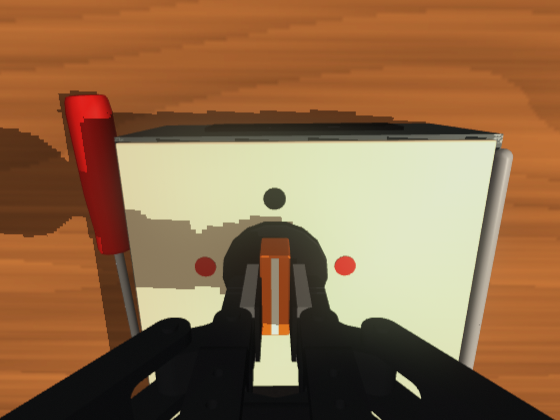

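Depth is 17 mm and the force rose from 8 to 13.7 N: that is the rubber stop, since the plate can be no deeper than 10.5 mm. I turn clockwise, holding the depth.

```bash
python3 -m pendant '[[0,0,0,0,0,0,-5],[0,0,0,0,0,0,-5],[0,0,0,0,0,0,-5],[0,0,0,0,0,0,0]]'
```

```text
time_s: 12.05
position: [0.5456, 0.0569, 0.0975]
orientation: [0.001, 0.792, 0.61, -0.0]
ft_force: [-1.1, -1.3, 13.0]
width: 0.0113
```

```bash
python3 -c "
from rig import telemetry;s=telemetry.state();print(s['ft_force'],s['ft_torque'])"
```

```text
[-1.08845052 -1.34202229 13.00376308] [-0.07243986  0.2622193  -0.01814396]
```

Turning freely with low torque, so I continue.

```bash
python3 -m pendant '[[0,0,0,0,0,0,-6],[0,0,0,0,0,0,-6],[0,0,0,0,0,0,-6],[0,0,0,0,0,0,-6],[0,0,0,0,0,0,-6],[0,0,0,0,0,0,-6],[0,0,0,0,0,0,0]]'; python3 -m pendant '[[0,0,0,0,0,0,-6],[0,0,0,0,0,0,-6],[0,0,0,0,0,0,-6],[0,0,0,0,0,0,-6],[0,0,0,0,0,0,-6],[0,0,0,0,0,0,-6],[0,0,0,0,0,0,-3],[0,0,0,0,0,0,0]]';  python3 -c "
from rig import telemetry;s=telemetry.state();print(s['ft_force'],s['ft_torque'])"
```

```text
time_s: 12.63
position: [0.5451, 0.0559, 0.0974]
orientation: [0.002, 0.942, 0.335, -0.001]
ft_force: [-2.9, -4.9, 15.1]
width: 0.0112
time_s: 13.3
position: [0.5439, 0.0553, 0.0972]
orientation: [0.002, 1.0, 0.003, -0.001]
ft_force: [-4.9, -7.1, 16.0]
width: 0.0113
[-4.93751945 -7.08253397 15.98196091] [-1.395806    0.71136839 -0.00989487]
```

```bash
python3 -m pendant '[[0,-0.4,-0.5,0.5,0,0,0],[0,-0.3,-0.5,0.5,0,0,0],[0,0,0,0.5,0,0,0],[0,0,0,0.5,0,0,0],[0,0,0,0,0,0,0]]'; python3 -c "
from rig import telemetry;s=telemetry.state();print(s['ft_force'],s['ft_torque'])"
```

```text
time_s: 13.72
position: [0.5438, 0.0551, 0.0987]
orientation: [0.001, 1.0, 0.004, -0.001]
ft_force: [-1.4, -6.0, 7.4]
width: 0.0115
[-1.44054032 -5.95274749  7.42964102] [-0.76653239  0.16319338 -0.05984626]
```

```bash
python3 -m pendant '[[0,0,-0.7,0.5,0,0,0],[45,0,0,0,0,0,0],[45,0,0,0,0,0,0],[45,0,0,0,0,0,0],[45,0,0,8,0,0,0],[45,0,0,25,0,0,0],[45,0,0,35,0,0,0],[45,0,0,35,0,0,0]]'; python3 -m pendant '[[45,-30,0,20,0,0,0],[45,-30,0,20,0,0,0],[45,0,0,0,0,0,0]]'; python3 - <<'E'
from rig import eyes
from h import *
import cv2
v=np.load("v.npy")
p=eyes.read_camera("wrist");print(proj(p,case([[-.04,-.015,.131],[-.04,-.015,.115]],v)))
w=p["color"][:,:,::-1]
s=eyes.read_camera("scene")["color"][120:340,190:410,::-1];s=cv2.resize(s,(420,420),interpolation=cv2.INTER_CUBIC)
cv2.imwrite("pics/f.png",cv2.resize(np.hstack([w,s]),(800,343)))
E
```

```text
time_s: 14.38
position: [0.5431, 0.0562, 0.2024]
orientation: [0.0, 1.0, 0.004, -0.002]
ft_force: [0.8, 0.2, -0.0]
width: 0.0449
time_s: 14.63
position: [0.4809, 0.0564, 0.2455]
orientation: [0.0, 1.0, 0.004, 0.0]
ft_force: [0.3, 0.6, -0.7]
width: 0.045
[[356.21910139 206.77639659]
 [351.87501043 201.08718433]]
```

View pics/f.png

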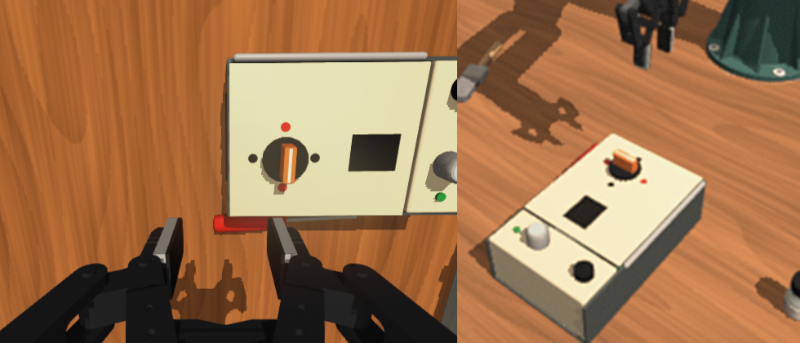

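The bar points at the red dots, the cover is flat, and the disc sits low. I check the angle and depth numerically before handing in.

```bash
python3 - <<'E'
from rig import eyes
from h import *
p=eyes.read_camera("wrist");K=rot(p["attitude"])
def back(u,w,z):
    d=K.apply(np.c_[(u-p["cx"])/p["fx"],(w-p["cy"])/p["fy"],np.ones(len(u))]);return p["position"]+d*((z-p["position"][2])/d[:,2])[:,None]
c=p["color"].astype(int)
m=(c[:,:,0]>150)&(c.min(2)>130)
m[:172]=0;m[226:]=0;m[:,:342]=0;m[:,368:]=0
import cv2
n,l,st,ce=cv2.connectedComponentsWithStats(m.astype(np.uint8))
for i in range(1,n):
    if st[i,4]>20:
        ys,xs=np.where(l==i)
        for z in (.131,.116):
            q=back(xs,ys,z)[:,:2];w,V=np.linalg.eigh(np.cov(q.T));d=V[:,1]
            print(st[i],z,q.mean(0).round(4),np.degrees(np.arctan2(d[1],d[0])),np.sqrt(w*12))
E
```

```text
[348 182   7  43 166] 0.131 [0.541  0.0609] 90.30480692042588 [0.00288485 0.03307256]
[348 182   7  43 166] 0.116 [0.5443 0.0567] 90.30480692042586 [0.00305348 0.03500568]
[355 213  13  13  79] 0.131 [0.5512 0.0466] 50.542705863280844 [0.00591903 0.00981127]
[355 213  13  13  79] 0.116 [0.5552 0.0415] 50.542705863280815 [0.00626501 0.01038475]
```

```bash
python3 -c "
from rig import ticket;print(ticket.job_done())"
```

```text
the job is handed in; nothing more can be done
None
```

The cover is shut and locked, the gripper has let go and is clear, and I handed the job in at about 15 s of the 51 s allowed.

- **Cover:** I pressed it shut on the pad with 10.8 N. The fingertip stopped at 85 mm and the cover looks flat in the pictures.
- **Alignment:** I gripped the bar, which stood about 40° off, and turned it in line with the black dots.
- **Push:** I pushed the stud in 1 mm or smaller steps. The force rose with the spring to about 8 N, then climbed to 13.7 N at about 17 mm, which is the stop.
- **Turn:** I turned it a quarter turn clockwise with little resistance, eased off and let go.

**Last checks:** The bar lies at 90.3° in the world frame, about 90° relative to the case. Its image position and length fit a top about 116 mm above the bench, against 131 mm when sprung out, so the stud stayed in. The screwdriver, loupe and deck knob look unmoved in the last pictures; I did not measure them or check the other items.

**Off the ideal:** During the turn the push peaked at about 16 N in all, the top of the advised range. Of that, roughly 7 N was on the stop. There were also side forces of up to about 9 N from the gripper sitting about a millimetre off centre.

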